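# Open a tight jar braced in a crate cell

### The arm

A 7-joint arm with a two-finger parallel gripper is mounted at the origin on the work surface. World frame = base frame: x ahead of the robot, y to its left, z up, the work surface at z = 0. Lengths are in mm, angles in rad, forces in N, time in s.
With the tool pointing down it reaches from about 400 to 850 mm from the base axis. Payload 4.4 kg.
Tool frame: the origin (TCP) lies midway between the tips of the shut fingers; the grasp point (between the pads) lies 19 mm behind it (ctrl.tcp_to_grasp is the distance from the TCP to the grasp point, in mm); z points along the fingers, y is the line along which they close (so a half turn about z gives the same grasp; the last joint's range is limited). The gripper opens to 94 mm and grips with 3 to 60 N. Pads are 16 mm wide; open, the fingers measure 119 mm over their backs; the gripper's body (75 mm by 177 mm) begins 78 mm behind the grasp point.
Start: joints at [-1.246, 0.628, 0.038, 1.517, -0.027, 0.996, -0.02], TCP at [247.58, 601.017, 205.478] pointing down, gripper open.
Joint ranges: [-3.06, 3.06], [-0.37, 2.12], [-1.25, 1.32], [0.18, 2.47], [-1.1, 4.24], [0.23, 1.98], [-2.94, 2.94]. Speed limits (rad/s): [2.57, 2.57, 3.14, 3.14, 3.14, 3.14, 3.14].

### API

Orientations are given as a rotation vector (axis times angle).
In Python, from rig import ctrl gives the robot as it stands. The module is installed in compiled form; this text tells all that it offers.
- The arm moves only by the tool nudge_tcp, called after "Request:" as name(argument=value, ...), one argument or row to a line, values as JSON. Schema: {"type":"object","properties":{"motion":{"type":"array","items":{"type":"array","items":{"type":"number"},"minItems":7,"maxItems":7},"minItems":1,"maxItems":10},"grip_force":{"type":"number"},"only":{"type":"string"},"quiet":{"type":"boolean"},"lines":{"type":"string"}},"required":["motion"],"additionalProperties":false}. motion is a list of rows, 1 to 10 of them, each of 7 numbers: dx, dy, dz in a scale on which 1.0 is 100 cm, then a rotation vector rx, ry, rz in normalised numbers (1 is pi rad), then the finger opening in mm; each row is the pose to reach, as a shift and turn from the pose commanded when the call began, along the tool's axes at that moment; what a row does not reach only later rows make up. A row lasts 1/8 s, in which the tool goes at most 62.5 mm and 0.188 rad, less where a joint would pass 70% of its speed; a pose out of reach is approached as far as the arm can. The fingers move at their own pace and stop on an object; grip_force is the grip in N (left out, the last holds). Time passes only in rows, so rows that do not move let the fingers close. The tool returns the time, the measured TCP pose, the force, the opening and the grip force at its end. only (a regular expression) keeps the lines of the reply that match it, lines (a string "A,B") keeps lines A to B, and quiet returns only ok. A shift or turn number past 1, either way, is cut back to 1. Input that does not fit is refused with a message, and nothing moves.
- ctrl.get_state(): the state, without advancing time (a new reading comes with each control period).
- ctrl.get_image(name): name is "side" or "top"; returns a dict with "color" (400x640x3 uint8, red, green, blue), "fx", "fy", "cx", "cy" (pixels), "R" (3x3) and "t" (3): a world point X has camera coordinates R X + t. Camera axes: x right, y down, z forward; pixel columns grow to the right and rows downward; lengths in mm; the calibration is good to about 2 mm. A picture is of the moment at which its call begins. There is no depth.
- ctrl.job_done(): hands the job in; it is judged then, once.
The state is a dict: "time_s": time; "qpos": joint angles; "qvel": joint speeds; "effort": joint torques, N m; "position": TCP position; "tcp_rot": TCP orientation; "wrist_force": force on the tool from outside, world axes, zero at the start; "torque": the same for the moment, N m; "width": finger opening in mm; "finger_force": force on a finger pad.
Only numpy, scipy, OpenCV 4.12 (cv2) and the standard library are available. Lean on these libraries where they do the work, as an engineer would, in place of code of your own. Each camera call takes 0.05 s, during which the arm holds its last target. There are 200 camera calls.

### The job

Stand the square jar upright in the crate's one empty cell, the one with the green pad on its floor, setting it down rather than dropping it; the cell then keeps it from turning. Unscrew its tight red cap anticlockwise until the threads let go, then lift the cap straight off and finish still holding it in the gripper, level and steady, centred just above the open jar (about two or three centimetres clear of the mouth). The jar stays standing in its cell, and the four tins are left where they are.

Things in the scene. Friction and masses are not known exactly. Their poses are not given: they have to be found in the camera images.
- jar: Square glass jar, amber contents, paper label: body 63 x 63 x 78 mm tall (lowest 6 mm narrowed to 59), round neck above; 118 mm tall capped, 0.3 to 0.5 kg. Origin: centre of its underside, z up, x and y square to its sides (all alike; any quarter turn fits the cell). Starts capped on the table, where it would turn along with the cap; can be carried by its cap.
- cap: Red screw cap, white disc on top, 62 mm across, 28 mm tall, 50 g. Origin: centre of its lower edge, z up, 90 mm above the jar's underside when screwed on. Its yaw in the jar's frame is 0.05 to 0.25 rad at first; turn it anticlockwise seen from above. It lets go at a yaw of 1.0 to 1.1 rad; hard stop at about 1.45 (clockwise: near 0). A turn of 1.15 rad against the jar always frees it.
- cap_grip (a point): Point on the cap's axis at the height to grip: 23 mm above its lower edge, 5 mm below its top. Turning it takes up to about 0.8 N m, so grip it firmly. Three lugs in the cap hold under three ribs on the jar's neck; once freed, lift straight up.
- jar_mouth (a point): Point on the jar's axis, 111 mm above its underside: top of the black sprung seal in the mouth once the cap is off. The seal presses the screwed-on cap up with 14 to 22 N, which makes it tight, and follows it up by 3 mm when freed.
- crate: Pale wooden crate fixed to the table, 81 mm (its x) by 231 mm (its y), 55 mm tall, walls and floor 6 mm thick, open on top; two dividers make three cells in a row along its y, each 69 x 69 mm inside, 75 mm apart. Origin: centre of its underside.
- pad: Green pad, 62 x 62 x 3 mm, fixed on the floor of the cell meant for the jar, square to the cell and centred in it. Origin: centre of its underside, 6 mm above the table; the jar stands on its top, 9 mm above the table, and can turn there about 0.1 rad either way before the cell stops it.
- tin_blue: Blue tin, 60 mm across, 70 mm tall, standing in another cell; leave it. Origin: centre of its underside.
- tin_yellow: Yellow tin, 60 mm across, 70 mm tall, standing in another cell; leave it. Origin: centre of its underside.
- soup_tin: Red soup tin, 74 mm across, 108 mm tall, on the table; leave it. Origin: centre of its underside.
- fish_tin: Flat fish tin, 62 x 106 x 24 mm, on the table; leave it. Origin: centre of its underside.
Not all that is in view belongs to the job. There is more than one size of the jar; the job needs the smallest.

How it is judged (in metres and radians):
On the way, in this order (a step that is already met when the one before it is completed fails the run):
1. the capped jar stands down on the green pad in its cell, cap still screwed on (horizontal distance between jar and pad below 0.012 m and z of jar in the frame of pad below 0.007 m and angle between jar's own z axis and vertical below 0.1 rad and z of cap in the frame of jar below 0.096 m), for 0.2 s.
2. with the jar standing in its cell, the cap comes up clear of the threads (horizontal distance between jar and pad below 0.012 m and z of jar in the frame of pad below 0.007 m and angle between jar's own z axis and vertical below 0.1 rad and z of cap in the frame of jar above 0.102 m and horizontal distance between cap and jar below 0.03 m), for 0.1 s.
At the end, for the whole second after the job is handed in: Jar upright (0.1 rad) on the green pad, within 12 mm of its centre and 4 mm of its top; gripper holds the cap (over 2 N) still, level (0.2 rad), within 20 mm of the jar's axis, lower edge 4 to 64 mm above the seal, not touching the jar; each tin within 25 mm of its start (horizontal distance between jar and pad below 0.012 m and z of jar in the frame of pad below 0.007 m and angle between jar's own z axis and vertical below 0.1 rad and z of cap in the frame of jar between 0.115 and 0.175 m and horizontal distance between cap and jar below 0.02 m and angle between cap's own z axis and vertical below 0.2 rad and contact force between the fingers and cap above 2 N and contact force between cap and jar below 0.2 N and linear speed of each of cap, jar below 0.03 m/s and distance of each of tin_blue, tin_yellow, soup_tin, fish_tin from where it was at the start of the episode below 0.025 m); the arm keeps its last pose, push and grip.
It fails at once if a tin is moved by more than 25 mm (distance of any of tin_blue, tin_yellow, soup_tin, fish_tin from where it was at the start of the episode above 0.025 m).
It fails at once if the jar is tipped over (angle between jar's own z axis and vertical above 0.7 rad).
It fails at once if the jar is dropped into the cell (horizontal distance between jar and pad below 0.03 m and height (world z) of jar below 0.08 m and linear speed of jar above 0.5 m/s).
It also fails if it takes over 51 s, if anything falls off the work surface, if the arm or the gripper's body presses on something with over 40 N, if the wrist force passes 120 N, or if a joint passes its speed limit or range.

## Working session

There is one attempt and no reset: what is moved stays moved. The work goes in short steps, Python scripts to look and compute and a tool call to move; the robot and the scene stay as the last step left them, time stands still between calls to the robot, and variables do not carry over. Pictures are saved under pics/ and viewed, at most 10 in all, crops included, and the job is handed in when it is done.

```bash
mkdir -p pics; python3 - <<'E'
from rig import ctrl
import cv2,numpy as np
s=ctrl.get_state();print(s['time_s'],s['position'],s['tcp_rot'],s['width'],ctrl.tcp_to_grasp)
for n in("side","top"):
    i=ctrl.get_image(n);cv2.imwrite(f"pics/{n}0.png",i["color"][...,::-1])
    print(n,{k:np.round(i[k],4).tolist() for k in("fx","fy","cx","cy","R","t")})
E
```

```text
0.0 [247.31329819 600.39939676 204.55490558] [-6.09865230e-01 -3.08150768e+00  2.90688257e-03] 94.20119026855622 18.8
side {'fx': 399.5535, 'fy': 399.5535, 'cx': 315.4592, 'cy': 201.4047, 'R': [[0.7985, -0.6019, 0.0128], [-0.3837, -0.5251, -0.7596], [0.4639, 0.6017, -0.6502]], 't': [-412.5175, 361.4365, 794.5545]}
top {'fx': 450.5427, 'fy': 450.5427, 'cx': 316.7746, 'cy': 201.2772, 'R': [[0.0132, -0.9999, -0.0036], [-0.9925, -0.0126, -0.1217], [0.1216, 0.0052, -0.9926]], 't': [106.3737, 622.1626, 1093.053]}
```

View pics/top0.png

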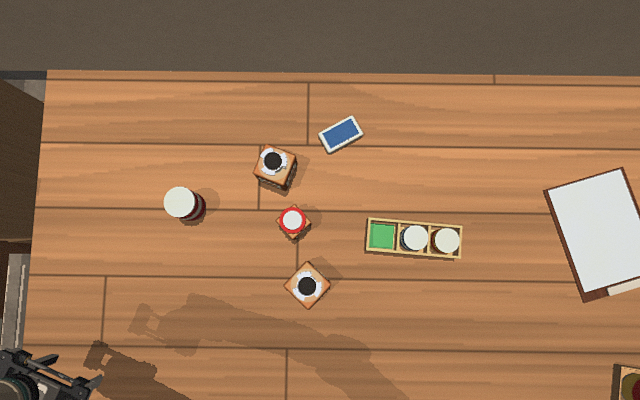

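View pics/side0.png

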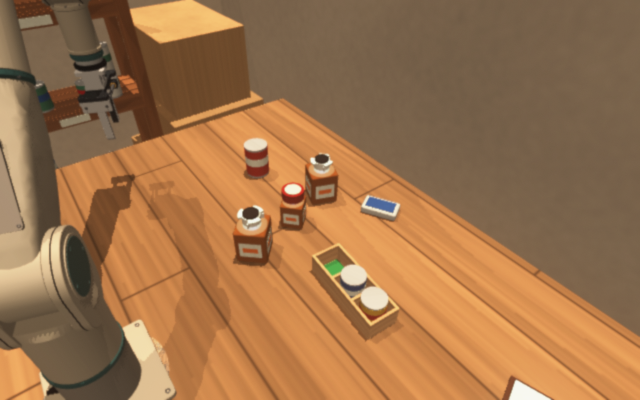

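The top view shows the capped jar at (292,220), the green pad at (382,236) with two tins to its right, and two larger open jars at (275,165) and (307,286). I'll enlarge the jar and crate.

```bash
python3 - <<'E'
import cv2
a=cv2.imread("pics/top0.png")[195:265,262:472]
cv2.imwrite("pics/c1.png",cv2.resize(a,None,fx=3.8,fy=3.8,interpolation=cv2.INTER_CUBIC))
b=cv2.imread("pics/side0.png")[170:340,220:410]
cv2.imwrite("pics/c2.png",cv2.resize(b,None,fx=3.5,fy=3.5,interpolation=cv2.INTER_CUBIC))
E
```

```text
(no output)
```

View pics/c1.png

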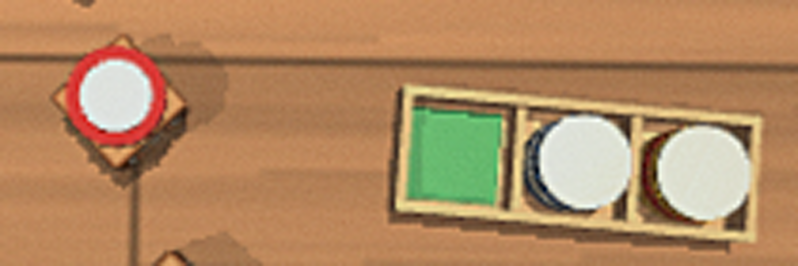

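View pics/c2.png

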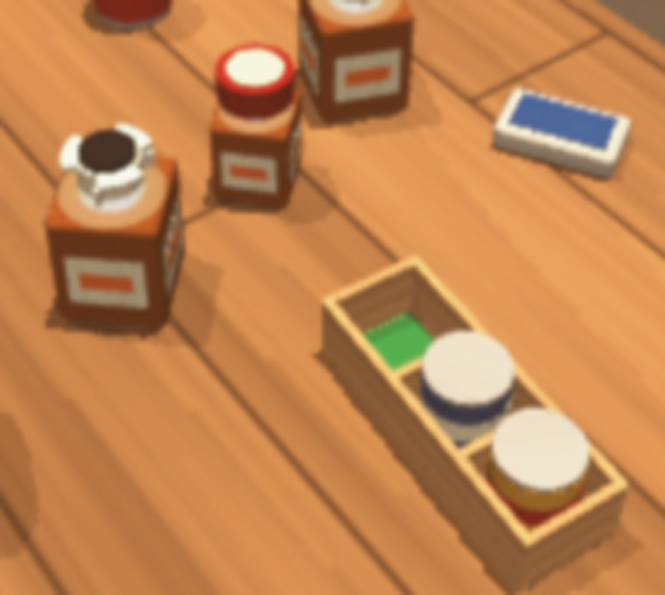

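Crop readings: cap disc centre (115,95), shoulder corners (53,98), (124,36), (187,105), (121,168), and crate rim corners (402,86), (762,116), (753,240), (396,211). In the side crop, the cap is at (255,68) and the rim corners are at (415,258), (626,484), (530,545), (323,300). Next I fit both poses to these.

```bash
cat >h.py <<'E'
import numpy as np
from scipy.optimize import least_squares
from scipy.spatial.transform import Rotation as Ro
from rig import ctrl
def proj(c,X):
    p=np.asarray(X)@np.array(c["R"]).T+c["t"]; return p[:,:2]/p[:,2:]*[c["fx"],c["fy"]]+[c["cx"],c["cy"]]
def px(a,o,s): return (np.array(a,float)+.5)/s-.5+o
def obj(q,P):
    c,s=np.cos(q[2]),np.sin(q[2]); P=np.array(P,float); return np.c_[P[:,0]*c-P[:,1]*s+q[0],P[:,0]*s+P[:,1]*c+q[1],P[:,2]]
def fit(q0,obs):
    f=lambda q:np.concatenate([(proj(c,obj(q,P))-u).ravel() for c,P,u in obs])
    r=least_squares(f,q0); return r.x,np.round(r.fun.reshape(-1,2),1).tolist()
E
python3 - <<'E'
from h import *
T=ctrl.get_image("top");S=ctrl.get_image("side")
t=lambda a:px(a,[262,195],3.8)
s=lambda a:px(a,[220,170],3.5)
C=[[40.5,115.5,55],[40.5,-115.5,55],[-40.5,-115.5,55],[-40.5,115.5,55]]
ot=(T,C,t([[402,86],[762,116],[753,240],[396,211]]));os=(S,C,s([[415,258],[626,484],[530,545],[323,300]]))
for o in([ot],[os],[ot,os]):
    q,r=fit([600,-150,0],o);print("crate",q,r,"cell",obj(q,[[0,75,9],[0,0,9]])[:,:2].round(1).tolist())
j=31.5
J=[[j,j,78],[j,-j,78],[-j,-j,78],[-j,j,78]] # with yaw 45deg: first=+x, second=-y..
a=(T,J,t([[124,36],[187,105],[121,168],[53,98]]));b=(T,[[0,0,118]],t([[115.5,95.5]]));c=(S,[[0,0,118]],s([[255,68]]))
for o in([a],[a,b],[a,b,c],[b,c]):
    q,r=fit([600,50,-.78],o);print("jar",q,r)
E
```

```text
crate [ 5.32365872e+02 -1.24108935e+02 -6.95680733e-02] [[0.4, -0.1], [-0.5, -0.2], [0.5, 0.3], [-0.4, 0.0]] cell [[537.6, -49.3], [532.4, -124.1]]
crate [ 5.29259306e+02 -1.26260157e+02 -7.24252833e-02] [[0.1, -0.7], [1.0, 0.0], [-0.6, 0.2], [-0.5, 0.1]] cell [[534.7, -51.5], [529.3, -126.3]]
crate [ 5.31041489e+02 -1.24981149e+02 -7.16300135e-02] [[0.7, 0.4], [-0.1, 0.4], [0.8, 0.9], [-0.0, 0.5], [0.2, -1.3], [1.2, -0.8], [-0.3, -0.6], [-0.2, -0.5]] cell [[536.4, -50.2], [531.0, -125.0]]
jar [566.41468622 169.54934114  -0.80665867] [[0.0, -1.1], [1.2, -0.3], [-0.7, 1.0], [-0.5, 0.3]]
jar [566.53761149 169.83147478  -0.80664296] [[-0.1, -1.2], [1.1, -0.3], [-0.8, 1.0], [-0.6, 0.3], [0.4, 0.2]]
jar [566.31493582 169.83522362  -0.80664236] [[-0.1, -1.1], [1.1, -0.2], [-0.8, 1.1], [-0.6, 0.3], [0.4, 0.3], [0.4, -0.5]]
jar [566.17666267 170.56171081  -0.78      ] [[0.1, 0.4], [0.2, -0.6]]
```

```bash
cat >>h.py <<'E'
def row(x,y,z,yawdeg):
    "tool-axis shift and turn from the measured pose to TCP x,y,z with tool y at yaw"
    s=ctrl.get_state();A=Ro.from_rotvec(s["tcp_rot"]);a=np.radians(yawdeg);c,n=np.cos(a),np.sin(a)
    B=Ro.from_matrix(np.array([[-n,c,0],[c,n,0],[0,0,-1]]))
    m=A.as_matrix();print("t",round(s["time_s"],2),"pos",np.round(s["position"],1),"yaw",np.degrees(np.arctan2(m[1,1],m[0,1])).round(1),"w",round(s["width"],1),"q",np.round(s["qpos"],2),"F",np.round(s["wrist_force"],1),"ff",s["finger_force"])
    print("row",np.round(A.inv().apply(np.array([x,y,z])-s["position"]),1),np.round((A.inv()*B).as_rotvec(),3))
E
python3 -c "from h import *;row(566.3,169.9,200,90)"
```

```text
t 0.2 pos [247.5 600.6 204.9] yaw 67.6 w 94.2 q [-1.25  0.63  0.04  1.52 -0.03  1.   -0.02] F [-0.   0.7  0. ] ff 0.0
row [-458.9 -276.8    5.3] [-0.001 -0.    -0.391]
```

Units first: shifts go in shares of 100 cm and turns go in shares of pi rad. So -459 mm is -0.459, -440 mm is -0.44, -0.391 rad is -0.1245.

Request:
nudge_tcp(
  motion=[
    [-0.03,-0.018,0,0,0,-0.0159,94],
    [-0.08,-0.048,0,0,0,-0.0318,94],
    [-0.132,-0.08,0,0,0,-0.0637,94],
    [-0.184,-0.111,0,0,0,-0.0955,94],
    [-0.236,-0.142,0,0,0,-0.1245,94],
    [-0.288,-0.174,0.005,0,0,-0.1245,94],
    [-0.34,-0.205,0.005,0,0,-0.1245,94],
    [-0.39,-0.235,0.005,0,0,-0.1245,94],
    [-0.44,-0.265,0.005,0,0,-0.1245,94],
    [-0.459,-0.277,0.005,0,0,-0.1245,94],
  ],
)

```text
time_s: 1.45
position: [568.6, 165.3, 200.2]
tcp_rot: [0.009, 3.141, -0.003]
wrist_force: [0.3, 0.5, 0.3]
width: 94.1
finger_force: 0.0
```

Request:
nudge_tcp(
  motion=[
    [0,0,0,0,0,0,94],
    [0,0,0,0,0,0,94],
  ],
)

```text
time_s: 1.7
position: [565.4, 171.8, 200.3]
tcp_rot: [0.003, -3.141, -0.002]
wrist_force: [0.3, 0.4, 0.3]
width: 94.2
finger_force: 0.0
```

```bash
python3 - <<'E'
from h import *
row(566.3,169.9,94.2,90)
import cv2
for n in("top","side"):
    cv2.imwrite(f"pics/{n}1.png",ctrl.get_image(n)["color"][...,::-1])
E
```

```text
t 1.7 pos [565.4 171.8 200.3] yaw 90.1 w 94.2 q [-0.3   0.55 -0.06  1.69  0.04  0.9   1.2 ] F [0.3 0.4 0.3] ff 0.0
row [ -1.   -2.1 106.1] [ 0.001 -0.001  0.002]
```

In the tool's units: 106 mm is 0.106, 95 mm is 0.095.

Request:
nudge_tcp(
  motion=[
    [-0.001,-0.001,0.02,0,0,0,94],
    [-0.001,-0.001,0.06,0,0,0,94],
    [-0.001,-0.001,0.095,0,0,0,94],
    [-0.001,-0.001,0.106,0,0,0,94],
    [-0.001,-0.001,0.106,0,0,0,94],
    [-0.001,-0.001,0.106,0,0,0,94],
  ],
)

```text
time_s: 2.55
position: [568.4, 169.8, 95.9]
tcp_rot: [-0.001, 3.139, 0.001]
wrist_force: [0.6, 0.5, -0.1]
width: 94.1
finger_force: 0.0
```

```bash
python3 - <<'E'
from h import *
row(566.3,169.9,94.2,90)
import cv2
a=ctrl.get_image("side")["color"][160:250,240:360,::-1]
cv2.imwrite("pics/s2.png",cv2.resize(a,None,fx=5,fy=5,interpolation=cv2.INTER_CUBIC))
E
```

```text
t 2.55 pos [568.4 169.8  95.9] yaw 90.0 w 94.1 q [-0.31  0.68 -0.05  1.78  0.05  0.67  1.19] F [ 0.6  0.5 -0.1] ff 0.0
row [2.1 0.1 1.7] [0.001 0.002 0.001]
```

View pics/s2.png

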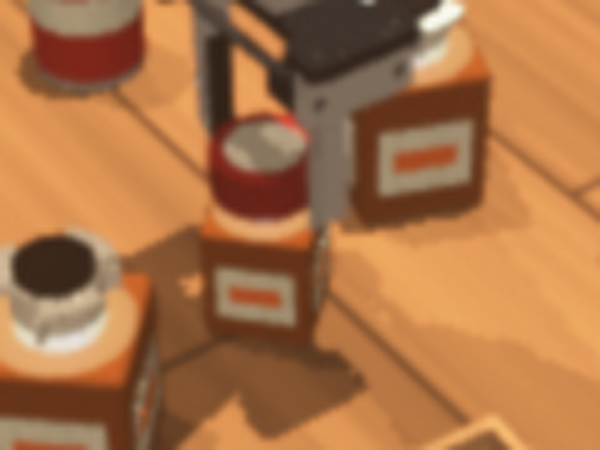

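The fingers straddle the cap, which is at about (258,165) in the crop, with nothing touching. Next I shift 2 mm and grip.

In the tool's units: 2 mm is 0.002, 1.5 mm is 0.0015.

Request:
nudge_tcp(
  motion=[
    [0.002,0,0.0015,0,0,0,94],
    [0.002,0,0.0015,0,0,0,66],
    [0.002,0,0.0015,0,0,0,50],
    [0.002,0,0.0015,0,0,0,50],
    [0.002,0,0.0015,0,0,0,50],
    [0.002,0,0.0015,0,0,0,50],
    [0.002,0,0.0015,0,0,0,50],
  ],
  grip_force=55,
)

```text
time_s: 3.48
position: [565.7, 169.8, 93.1]
tcp_rot: [-0.001, 3.141, 0.001]
wrist_force: [-0.1, 2.0, 0.2]
width: 60.6
finger_force: 55.0
```

Request:
nudge_tcp(
  motion=[
    [0,0,-0.005,0,0,0,50],
    [0,0,-0.025,0,0,0,50],
    [0,0,-0.06,0,0,0,50],
    [0,0,-0.09,0,0,0,50],
    [0,0,-0.1,0,0,0,50],
    [0,0,-0.1,0,0,0,50],
  ],
)

```text
time_s: 4.22
position: [565.2, 168.5, 192.7]
tcp_rot: [-0.0, -3.141, 0.001]
wrist_force: [0.3, 0.9, -3.9]
width: 60.9
finger_force: 55.0
```

```bash
python3 -c "from h import *;row(537,-50,195,42)"
```

```text
t 4.22 pos [565.2 168.5 192.7] yaw 90.0 w 60.9 q [-0.3   0.55 -0.06  1.7   0.04  0.88  1.2 ] F [ 0.3  0.9 -3.9] ff 54.993179518751276
row [  28.1 -218.5   -2.2] [-0.001 -0.     0.838]
```

In the tool's units: -218.5 mm is -0.2185, -195 mm is -0.195, 0.838 rad is 0.2667.

Request:
nudge_tcp(
  motion=[
    [0.003,-0.025,0,0,0,0.0318,50],
    [0.008,-0.065,-0.001,0,0,0.0796,50],
    [0.014,-0.11,-0.002,0,0,0.1337,50],
    [0.02,-0.155,-0.002,0,0,0.1878,50],
    [0.025,-0.195,-0.002,0,0,0.2355,50],
    [0.027,-0.212,-0.002,0,0,0.261,50],
    [0.028,-0.2185,-0.002,0,0,0.2667,50],
    [0.028,-0.2185,-0.002,0,0,0.2667,50],
    [0.028,-0.2185,-0.002,0,0,0.2667,50],
  ],
)

```text
time_s: 5.35
position: [537.7, -47.6, 194.7]
tcp_rot: [-1.273, -2.871, -0.001]
wrist_force: [-0.4, -0.0, -3.5]
width: 60.7
finger_force: 55.0
```

```bash
python3 - <<'E'
from h import *
row(537,-50,195,42)
import cv2
a=ctrl.get_image("side")["color"][185:325,270:430,::-1]
cv2.imwrite("pics/s3.png",cv2.resize(a,None,fx=4.2,fy=4.2,interpolation=cv2.INTER_CUBIC))
a=ctrl.get_image("top")["color"][185:275,330:480,::-1]
cv2.imwrite("pics/t3.png",cv2.resize(a,None,fx=5,fy=5,interpolation=cv2.INTER_CUBIC))
E
```

```text
t 5.35 pos [537.7 -47.6 194.7] yaw 42.2 w 60.7 q [-0.08  0.49  0.18  1.84 -0.12  0.82  0.89] F [-0.4 -0.  -3.5] ff 54.994493435278855
row [-1.3 -2.1 -0.3] [ 0.001 -0.001  0.003]
```

View pics/s3.png

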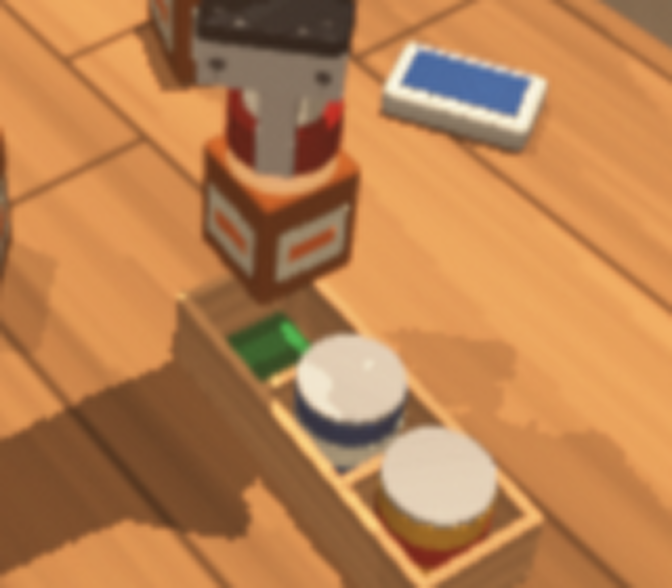

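View pics/t3.png

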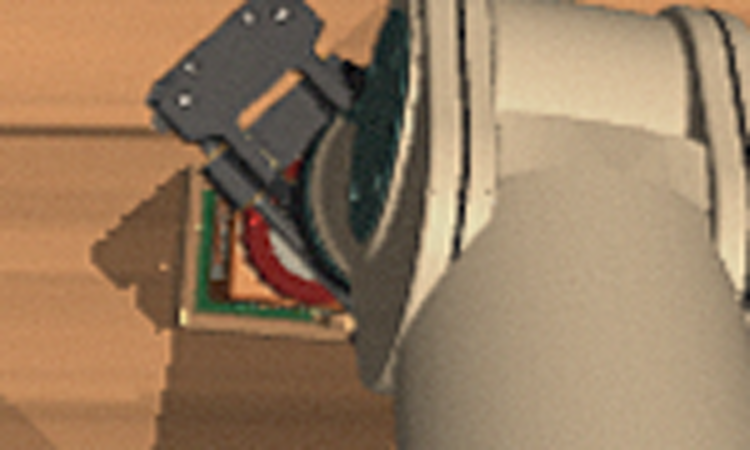

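The side crop shows the jar above the cell. Its shoulder corners are at (207,148), (265,208), (358,165) and its bottom corners at (208,230), (268,300), (352,258). In the top crop the pad border shows evenly past the jar's near corner. Next I fit the held jar against the cell in the same view.

```bash
python3 - <<'E'
from h import *
S=ctrl.get_image("side");T=ctrl.get_image("top");s=lambda a:px(a,[270,185],4.2);t=lambda a:px(a,[330,185],5)
z=101.6;j=31.5;k=29.5
a=(S,[[-j,j,z+78],[-j,-j,z+78],[j,-j,z+78]],s([[207,148],[265,208],[358,165]]))
b=(S,[[-k,k,z],[-k,-k,z],[k,-k,z]],s([[208,230],[268,300],[352,258]]))
for o in([a],[a,b]): q,r=fit([537,-50,-.07],o);print("jar side",q,r)
C=[[-40.5,115.5,55],[40.5,-115.5,55]]
q,r=fit([530,-125,-.07],[(S,C,s([[182,297],[543,518]]))]);print("crate side",q,r,obj(q,[[0,75,9]]))
# top: jar shoulder near-left corner (-j,+j), crate rim inner/outer corner
print("top pred jar corner",(proj(T,obj([537.7,-47.6,-.072],[[-j,j,z+78],[j,j,z+78]]))-[330,185])*5,"crate corners",(proj(T,obj([532.4,-124.1,-.07],[[-40.5,115.5,55],[40.5,115.5,55]]))-[330,185])*5)
row(537,-50,195,42)
E
```

```text
jar side [ 5.36450440e+02 -4.83757411e+01 -6.12283659e-02] [[-1.9, -1.5], [0.5, 1.0], [1.3, 0.3]]
jar side [ 5.40104140e+02 -4.64638504e+01 -7.38731902e-02] [[-1.0, -2.8], [1.0, -0.3], [2.0, -0.7], [-0.7, 1.8], [-1.0, 0.9], [-0.4, 0.8]]
crate side [ 5.30481323e+02 -1.26253483e+02 -8.98718843e-02] [[-0.6, -0.6], [0.5, 0.4]] [[537.21264412 -51.55616544   9.        ]]
top pred jar corner [[225.30862719 302.27918002]
 [235.32146252 157.95187504]] crate corners [[177.36490885 325.71724864]
 [188.88419262 160.81073736]]
t 5.55 pos [537.6 -48.6 195. ] yaw 42.1 w 61.1 q [-0.08  0.49  0.18  1.84 -0.12  0.82  0.89] F [-0.4 -0.3 -3.3] ff 54.99456253896824
row [-0.6 -1.4 -0. ] [ 0.    -0.     0.001]
```

In the tool's units: 60 mm is 0.06, 55 mm is 0.055.

Request:
nudge_tcp(
  motion=[
    [-0.0005,-0.0015,0.008,0,0,0,50],
    [-0.0005,-0.0015,0.02,0,0,0,50],
    [-0.0005,-0.0015,0.032,0,0,0,50],
    [-0.0005,-0.0015,0.04,0,0,0,50],
    [-0.0005,-0.0015,0.045,0,0,0,50],
    [-0.0005,-0.0015,0.05,0,0,0,50],
    [-0.0005,-0.0015,0.055,0,0,0,50],
    [-0.0005,-0.0015,0.06,0,0,0,50],
    [-0.0005,-0.0015,0.06,0,0,0,50],
  ],
)

```text
time_s: 6.68
position: [536.4, -50.8, 134.6]
tcp_rot: [-1.278, -2.869, 0.0]
wrist_force: [-0.3, -0.5, -4.6]
width: 60.6
finger_force: 55.0
```

```bash
python3 - <<'E'
from h import *
row(537,-50.2,102,42)
import cv2
a=ctrl.get_image("side")["color"][205:325,280:420,::-1]
cv2.imwrite("pics/s4.png",cv2.resize(a,None,fx=4.8,fy=4.8,interpolation=cv2.INTER_CUBIC))
E
```

```text
t 6.67 pos [536.4 -50.8 134.6] yaw 42.0 w 60.6 q [-0.06  0.57  0.16  1.9  -0.14  0.68  0.91] F [-0.3 -0.5 -4.6] ff 54.99485321330212
row [ 0.   0.8 32.6] [-0.001 -0.001 -0.   ]
```

View pics/s4.png

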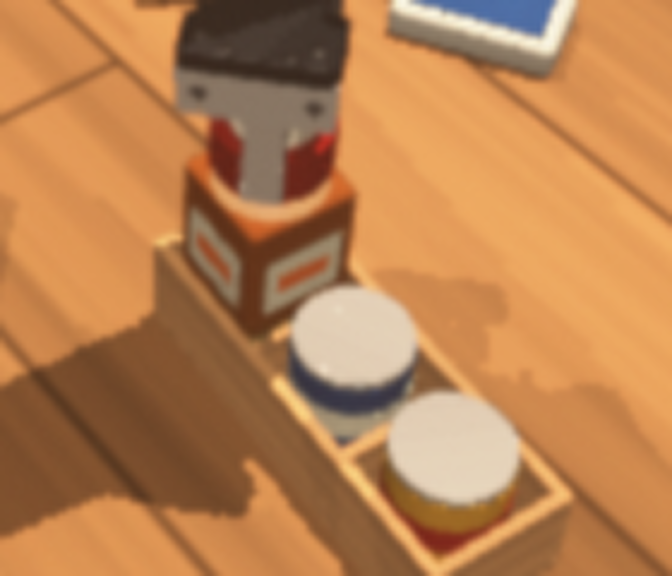

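The jar is now below the rim: its near face is cut off by the crate wall from (185,262) to (255,335) in the crop, and there's no contact force. I continue down slowly.

In the tool's units: 30 mm is 0.03, 29 mm is 0.029.

Request:
nudge_tcp(
  motion=[
    [0,0.0004,0.005,0,0,0,50],
    [0,0.0004,0.01,0,0,0,50],
    [0,0.0004,0.015,0,0,0,50],
    [0,0.0004,0.02,0,0,0,50],
    [0,0.0004,0.024,0,0,0,50],
    [0,0.0004,0.027,0,0,0,50],
    [0,0.0004,0.029,0,0,0,50],
    [0,0.0004,0.03,0,0,0,50],
    [0,0.0004,0.03,0,0,0,50],
  ],
)

```text
time_s: 7.85
position: [537.0, -50.6, 105.0]
tcp_rot: [1.278, 2.87, 0.0]
wrist_force: [0.6, 0.6, -4.9]
width: 60.6
finger_force: 55.0
```

```bash
python3 -c "
from h import *
row(537,-50.2,102,42)"
```

```text
t 7.85 pos [537.  -50.6 105. ] yaw 42.0 w 60.6 q [-0.06  0.62  0.15  1.93 -0.15  0.61  0.92] F [ 0.6  0.6 -4.9] ff 54.99490830581635
row [0.3 0.2 3. ] [ 0.  0. -0.]
```

In the tool's units: 3 mm is 0.003, 2 mm is 0.002.

Request:
nudge_tcp(
  motion=[
    [0,0,0.001,0,0,0,50],
    [0,0,0.002,0,0,0,50],
    [0,0,0.003,0,0,0,50],
    [0,0,0.003,0,0,0,50],
  ],
)

```text
time_s: 8.35
position: [537.1, -50.6, 102.1]
tcp_rot: [1.278, 2.87, 0.0]
wrist_force: [0.2, 1.0, -2.3]
width: 60.7
finger_force: 55.0
```

Request:
nudge_tcp(
  motion=[
    [0,0,0.0005,0,0,0,50],
    [0,0,0.001,0,0,0,50],
    [0,0,0.001,0,0,0,50],
  ],
)

```text
time_s: 8.72
position: [537.6, -50.5, 101.8]
tcp_rot: [1.277, 2.869, 0.001]
wrist_force: [-0.3, 0.7, 6.3]
width: 60.7
finger_force: 55.0
```

In the tool's units: -0.05 rad is -0.0159.

Request:
nudge_tcp(
  motion=[
    [0,0,0,0,0,0,50],
    [0,0,0,0,0,-0.0159,50],
    [0,0,0,0,0,-0.0477,50],
    [0,0,0,0,0,-0.0796,50],
    [0,0,0,0,0,-0.1114,50],
    [0,0,0,0,0,-0.1432,50],
    [0,0,0,0,0,-0.1751,50],
    [0,0,0,0,0,-0.191,50],
    [0,0,0,0,0,-0.191,50],
  ],
  grip_force=60,
)

```text
time_s: 9.85
position: [537.4, -50.7, 101.8]
tcp_rot: [0.373, 3.118, 0.0]
wrist_force: [-1.5, 0.3, 6.0]
width: 60.7
finger_force: 60.0
```

```bash
python3 - <<'E'
from h import *
row(537,-50.2,102,42);print(ctrl.get_state()["torque"])
import cv2
a=ctrl.get_image("side")["color"][205:325,280:420,::-1]
cv2.imwrite("pics/s5.png",cv2.resize(a,None,fx=4.8,fy=4.8,interpolation=cv2.INTER_CUBIC))
E
```

```text
t 9.85 pos [537.4 -50.7 101.8] yaw 76.4 w 60.7 q [ 0.06  0.62 -0.03  1.93  0.03  0.6   1.35] F [-1.5  0.3  6. ] ff 59.998225583451585
row [ 0.5  0.4 -0.2] [0.001 0.001 0.6  ]
[-0.07461338  0.3815158  -0.11459683]
```

View pics/s5.png

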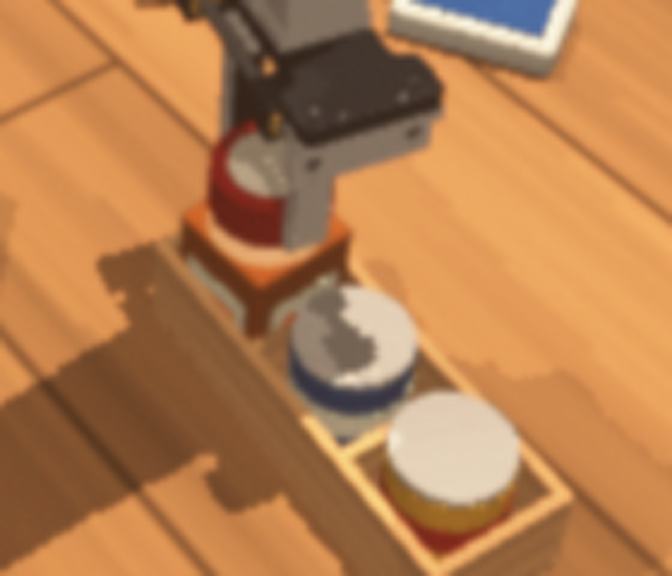

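The jar is seated in the cell and stayed square while the gripper turned 0.6 rad. I keep turning.

In the tool's units: -0.67 rad is -0.2133.

Request:
nudge_tcp(
  motion=[
    [0,0,0,0,0,-0.0159,50],
    [0,0,0,0,0,-0.0477,50],
    [0,0,0,0,0,-0.0796,50],
    [0,0,0,0,0,-0.1114,50],
    [0,0,0,0,0,-0.1432,50],
    [0,0,0,0,0,-0.1751,50],
    [0,0,0,0,0,-0.1974,50],
    [0,0,0,0,0,-0.2133,50],
    [0,0,0,0,0,-0.2133,50],
  ],
)

```text
time_s: 11.02
position: [538.6, -49.6, 103.3]
tcp_rot: [-0.673, 3.065, -0.0]
wrist_force: [-2.1, 1.4, 16.8]
width: 61.0
finger_force: 60.0
```

```bash
python3 - <<'E'
from h import *
row(537,-50.2,102,42);print(ctrl.get_state()["torque"])
E
```

```text
t 11.03 pos [538.6 -49.6 103.3] yaw 114.8 w 61.0 q [ 0.19  0.62 -0.22  1.92  0.22  0.62  1.83] F [-2.1  1.4 16.8] ff 60.01225074577633
row [1.7 0.1 1.3] [0.002 0.004 1.27 ]
[ 0.51034251  0.73014461 -0.04980647]
```

The force jumped to 17 N and the tool rose 1.5 mm, so the threads have let go. Now a gentle lift.

In the tool's units: -8 mm is -0.008, -6 mm is -0.006.

Request:
nudge_tcp(
  motion=[
    [0,0,-0.002,0,0,0,50],
    [0,0,-0.004,0,0,0,50],
    [0,0,-0.006,0,0,0,50],
    [0,0,-0.008,0,0,0,50],
    [0,0,-0.008,0,0,0,50],
  ],
)

```text
time_s: 11.65
position: [537.0, -50.7, 108.9]
tcp_rot: [0.673, -3.069, -0.0]
wrist_force: [-1.0, 0.7, 0.2]
width: 60.6
finger_force: 60.0
```

```bash
python3 - <<'E'
from h import *
row(537,-50.2,102,42);print(ctrl.get_state()["torque"])
E
```

```text
t 11.65 pos [537.  -50.7 108.9] yaw 114.8 w 60.6 q [ 0.19  0.61 -0.22  1.92  0.21  0.64  1.84] F [-1.   0.7  0.2] ff 59.99827419031135
row [-0.2  0.4  6.9] [-0.   -0.    1.27]
[0.0736393  0.03204725 0.05654044]
```

In the tool's units: -38 mm is -0.038, -34 mm is -0.034.

Request:
nudge_tcp(
  motion=[
    [0,0,-0.005,0,0,0,50],
    [0,0,-0.012,0,0,0,50],
    [0,0,-0.02,0,0,0,50],
    [0,0,-0.028,0,0,0,50],
    [0,0,-0.034,0,0,0,50],
    [0,0,-0.038,0,0,0,50],
    [0,0,-0.038,0,0,0,50],
    [0,0,-0.038,0,0,0,50],
    [0,0,-0.038,0,0,0,50],
  ],
)

```text
time_s: 12.78
position: [536.8, -50.5, 146.7]
tcp_rot: [0.674, -3.068, -0.0]
wrist_force: [0.6, -0.2, -0.1]
width: 60.7
finger_force: 60.0
```

```bash
python3 - <<'E'
from h import *
row(537,-50.2,147,114.8)
import cv2
a=ctrl.get_image("side")["color"][185:325,270:430,::-1]
cv2.imwrite("pics/s6.png",cv2.resize(a,None,fx=4.2,fy=4.2,interpolation=cv2.INTER_CUBIC))
E
```

```text
t 12.78 pos [536.8 -50.5 146.7] yaw 114.8 w 60.7 q [ 0.2   0.56 -0.24  1.88  0.19  0.72  1.86] F [ 0.6 -0.2 -0.1] ff 59.99828529717888
row [-0.3  0.2 -0.3] [ 0.    -0.    -0.001]
```

View pics/s6.png

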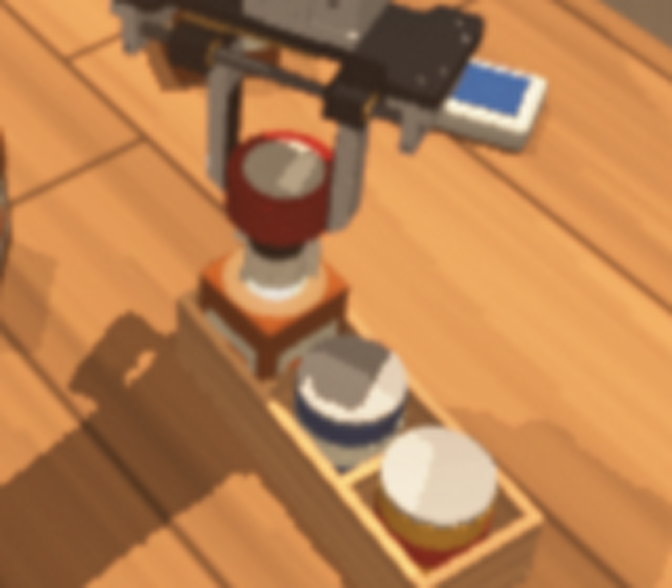

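The picture shows the cap at (280,190), level in the gripper above the open neck at (280,260). The jar is still standing in its cell and both tins are in place. I'm handing in.

```bash
python3 -c "
from rig import ctrl
print(ctrl.job_done())"
```

```text
the job is handed in; nothing more can be done
None
```

The job is handed in at about 13 s, with no verdict returned: the last picture shows the jar standing open in its cell and the unscrewed cap held level above the mouth, by the arm's reading about 24 mm clear.

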